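Load the forme sled into the proof press

TASK

Load the proof press: pick up the forme sled with the orange grip, lay it flat between the press's two rails with its nose towards the press head, and slide it in under the press head and roller until its nose bears against the brass gauge bar behind. Only touch it up to the bar, gently: the bar must stay where it is set. Let go of the sled there, and leave the blue-gripped sled and the other loose things on the bench where they are.

Things in the scene. Friction and masses are not known exactly. Their poses are not given: they have to be found in the camera images.
- sled: Forme sled with ORANGE grip, 0.25-0.47 kg. Base plate 140 (x) x 84 (y) x 8 mm; on it a wooden type block 86 x 50 mm, x = -24 to +62 mm, top at z = 46 mm, and an orange grip post at the tail. Origin: centre of the underside; x points to the nose (end away from the grip), z up. Centre of mass near x = +6 mm: gripped across the block (50 mm) there it lifts level; held by the post alone it droops.
- sled_grip (a point): Point on the orange grip post's centreline, 42 mm above the sled's underside and at its x = -56 mm; axes as the sled. The post is 20 (x) x 24 (y) mm, from 8 to 58 mm above the underside.
- sled_nose (a point): Middle of the sled's nose face (x = +70 mm, 4 mm above its underside); axes as the sled.
- press: Green bench proof press, fixed. x points along its channel, the way the sled slides in (roughly to the robot's left); z up. Origin: at table level, on the channel's centreline, below the front edge of the press head. Dark steel bed 124 mm wide, top at z = 20 mm, x = -185 to +180 mm. Head and feed board are 200 mm wide (y); a crank sticks out at its -y side, x = 60 to 90 mm, to y = -142 mm.
- mouth (a point): Middle of the channel, on top of the bed, below the head's front edge; axes as the press. Two steel rails from 185 mm before this point to 112 mm beyond it, 90 mm apart inside (3 mm play each side of the sled), upright to 8 mm above the bed, then flaring outwards as a lead-in to 12 mm above it; outer faces 110 mm apart.
- head_edge (a point): Middle of the lower front edge of the press head, 95 mm above the bed; axes as the press. The head is a block 100 mm deep (x), 85 mm high, on cheeks 168 mm apart inside. With the sled home the grip post's centre is 14 mm before to 4 mm past this edge, so an upright gripper hits the head: lean the tool back out of the mouth, fingers pointing down and along the slide, 35 to 50 degrees from vertical.
- feed_edge (a point): Middle of the front edge of the wooden feed board on top of the head, 25 mm out over the mouth from the head's front, 200 to 212 mm above the table: keep the gripper's body clear of it when laying the sled on the rails in front.
- roller (a point): Lowest line, at mid length, of the fixed black roller (radius 30 mm) across the channel, 60 mm beyond the head's front edge, 56 mm above the bed: 10 mm above the passing type block.
- gauge_face (a point): Middle of the front face, 4 mm above the bed, of the brass gauge bar (14 x 100 x 27 mm) across the channel behind the head, 112 to 130 mm beyond the head's front edge, set differently each time; axes as the press. Held by friction: it slips back if pushed with more than about 20 N. Sliding the sled along takes about 2 to 6 N, more if it is forced against a rail.
- spare: Spare forme sled with the BLUE grip and dark wooden block; same shape as the orange one. Leave alone. Origin: centre of its underside.
- ink_tin: Red-labelled ink tin, 74 mm across, 65 mm high. Leave alone. Origin: centre of its underside.
- brayer: Ink roller with black roll 110 mm long, 40 mm across, wooden handle to its -x, 145 mm behind the roll. Leave alone. Origin: below the roll's middle.
- stick: Steel composing stick 200 x 50 x 22 mm. Leave alone. Origin: centre of its underside.
- planer: Plain wooden planer block 120 x 70 x 35 mm. Leave alone. Origin: centre of its underside.
- gauge: The brass gauge bar itself (see gauge_face). Origin: at the foot of the middle of its front face, on the bed; axes as the press.
Not all that is in view belongs to the job. Leave any purple or turquoise look-alike of the sled alone.

How it is judged:
On the way, in this order (a step that is already met when the one before it is completed fails the run):
1. the orange-gripped sled lies flat between the rails, its middle not yet 20 mm past the head's front edge (z of sled in the frame of press between 0.016 and 0.0245 m and y of sled in the frame of press between -0.006 and 0.006 m and angle between the x axis of sled and the x axis of press, either way round below 0.07 rad and angle between sled's own z axis and vertical below 0.05 rad and x of sled in the frame of press below 0.02 m), for 0.1 s.
2. its nose bears against the gauge bar (felt contact) (z of sled in the frame of press between 0.016 and 0.0245 m and y of sled in the frame of press between -0.006 and 0.006 m and angle between the x axis of sled and the x axis of press, either way round below 0.07 rad and angle between sled's own z axis and vertical below 0.05 rad and contact force between sled and gauge above 0.5 N), for 0.02 s.
At the end, for the whole second after the job is handed in: The orange sled lies flat on the bed between the rails (within 6 mm of the centreline, 0.07 rad), released and at rest, nose within 3 mm of the gauge bar; the bar is within 5 mm of its first setting and every other loose thing within 20 mm of its first place (z of sled in the frame of press between 0.016 and 0.0245 m and y of sled in the frame of press between -0.006 and 0.006 m and angle between the x axis of sled and the x axis of press, either way round below 0.07 rad and angle between sled's own z axis and vertical below 0.05 rad and x of sled_nose in the frame of gauge_face between -0.003 and 0.002 m and distance of gauge_face from where it was at the start of the episode below 0.005 m and linear speed of sled below 0.01 m/s and distance of each of spare, ink_tin, brayer, stick, planer from where it was at the start of the episode below 0.02 m); the robot touches nothing.
It fails at once if the gauge bar is shoved more than 5 mm out of its setting (distance of gauge_face from where it was at the start of the episode above 0.005 m).
It fails at once if the blue-gripped spare sled is moved more than 20 mm (distance of spare from where it was at the start of the episode above 0.02 m).
It fails at once if another loose thing on the bench is moved more than 20 mm (distance of any of ink_tin, brayer, stick, planer from where it was at the start of the episode above 0.02 m).
It also fails if it takes over 51 s, if anything falls off the work surface, if the arm or the gripper's body presses on something with over 40 N, if the wrist force passes 120 N, or if a joint passes its speed limit or range.

ROBOT

A 6-joint arm with a two-finger parallel gripper is mounted at the origin on the work surface. World frame = base frame: x ahead of the robot, y to its left, z up, the work surface at z = 0. Lengths are in m, angles in rad, forces in N, time in s.
With the tool pointing down it reaches from about 0.3 to 0.875 m from the base axis. Payload 6.4 kg.
Tool frame: the origin (TCP) lies between the finger pads; the fingertips stand 8 mm ahead of it and the grasp point (between the pads) lies 11 mm behind it; z points along the fingers, y is the direction in which the jaws open and shut (so a half turn about z gives the same grasp; the last joint's range is limited). The gripper opens to 85 mm and grips with 20 to 120 N. Pads are 22 mm wide; open, the fingers measure 114 mm over their backs; the gripper's body (76 mm by 85 mm) begins 54 mm behind the grasp point. The pads swing forward as they close: fully open they stand 13 mm farther back than shut.
Start: joints at [-1.538, 0.181, 1.607, -0, 1.354, -0.206], TCP at [0.136, -0.559, 0.239] pointing down, gripper open.
Joint ranges: [-2.99, 2.99], [-0.89, 2.07], [0.3, 2.58], [-1.14, 4.28], [0, 2.63], [-3.12, 3.12]. Speed limits (rad/s): [2.57, 2.57, 3.01, 3.14, 3.14, 3.14].

INTERFACE

Orientations are given as a unit quaternion [w, x, y, z].
In Python, from bench import monitor, viewer, workorder, spotter gives the robot as it stands. The module is installed in compiled form; this text tells all that it offers.
- The arm moves only by the tool move_arm, never from a script. Its argument "motion" is a list of rows, each a list of 3 entries, a list of its own where there are three numbers: the shift along the tool's x, y, z in units of 60 mm (1.0 is 60 mm), then the turn, a rotation vector about the tool's x, y, z in units of 8 degrees (1.0 is 8 degrees), then the opening in per cent of the stroke, from 0 (shut) to 100 (fully open). In form: [[[dx, dy, dz], [rx, ry, rz], grip], ...]. A call has 1 to 10 rows; each row is the pose to reach, as a shift and turn from the pose commanded when the call began, along the tool's axes at that moment; what a row does not reach only later rows make up. A row lasts 1/8 s, in which the tool goes at most 62.5 mm and 10.7 degrees, less where a joint would pass 70% of its speed; a pose out of reach is approached as far as the arm can. A call with a gripper value outside its range is refused whole. The fingers move at their own pace and stop on an object; the grip force is fixed at half the most. Time passes only in rows, so rows that repeat a pose let the fingers close. It gives the time, the measured TCP pose, the force and the opening at its end, in the units of the state.
- monitor.get_obs(): the state, without advancing time (a new reading comes with each control period).
- viewer.camera(name): name is "scene" or "top" or "wrist"; returns the picture (400x640x3 uint8, blue, green, red); there is no depth.
- viewer.calibration(name): a dict with "fovy" (degrees; the focal length in pixels is half the picture's height over the tangent of half this angle, whatever the lens; pixels are square), "cx", "cy" (the principal point, pixels), "extrinsics" (4x4, takes a point from camera to world coordinates). Camera axes: x right, y down, z forward; pixel columns grow to the right and rows downward; lengths in m; the calibration is good to about 2 mm. A picture is of the moment at which its call begins: read the wrist's pose just before it. calibration takes no time and is no camera call; for the wrist camera it gives the pose at the moment of the call.
- workorder.hand_in(): hands the job in, once; it reports no verdict.
Trained networks look in the newest picture that a camera, given by its name, has taken for a name from the list of things; names that differ only in an ending like _2 or _b are one class to them, and where a whole thing is asked for, a point or a joint stands for the part that bears it (a point fixed in the world has none). Each returns a list of dicts, best first, with "score" (0 to 1); they miss things now and then, are a little off and sometimes report something else, mostly with a low value. They report only what shows in the picture. A call takes as long as a camera call. They do not tell look-alikes from the thing itself.
- spotter.search_frame(camera, name): "centre" ([column, row] as shares, 0 to 1, of the picture: columns of its width, rows of its height, amid what is visible of it).
- spotter.outline_of(camera, name): "region" (400x640 bool, what is visible of it) and "centre" ([column, row] as shares, 0 to 1, of the picture: columns of its width, rows of its height, amid what is visible of it).
The state is a dict: "time_s": time; "q": joint angles; "dq": joint speeds; "joint_efforts": joint torques, N m; "eef_pos": TCP position; "eef_rot": TCP orientation; "wrist_force": force on the tool from outside, world axes, zero at the start; "torque": the same for the moment, N m; "opening": opening from 0.0 (shut) to 1.0 (fully open).
Only numpy, scipy, OpenCV 4.12 (cv2) and the standard library are available. Lean on these libraries where they do the work, as an engineer would, in place of code of your own. Each camera call takes 0.05 s, during which the arm holds its last target. There are 200 camera calls.

## Working session

There is one attempt and no reset: what is moved stays moved. The work goes in short steps, Python scripts to look and compute and a tool call to move; the robot and the scene stay as the last step left them, time stands still between calls to the robot, and variables do not carry over. Pictures are saved under pics/ and viewed, about 8 in all and at most 12, crops included, and the job is handed in when it is done.

Besides the shell and the picture viewer there is one more tool, called after "Emit:" as name([rows], argument=value, ...), one row to a line, values as JSON. move_arm: Moves the arm, as the interface text tells. Its arguments: {"type":"object","properties":{"motion":{"type":"array","items":{"type":"array"}}},"required":["motion"]}

```bash
mkdir -p pics; cat > h.py <<'E'
import numpy as np, cv2
from scipy.spatial.transform import Rotation as R
from bench import monitor, viewer, workorder, spotter
def K(c):
    f=200/np.tan(np.radians(c["fovy"])/2); return f,c["cx"],c["cy"],np.array(c["extrinsics"])
def ray(cam,u,v,z,c=None):
    f,cx,cy,E=K(c or viewer.calibration(cam)); d=E[:3,:3]@np.array([(u-cx)/f,(v-cy)/f,1]); p=E[:3,3]
    return p+d*(z-p[2])/d[2]
def proj(cam,P,c=None):
    f,cx,cy,E=K(c or viewer.calibration(cam)); q=(np.atleast_2d(P)-E[:3,3])@E[:3,:3]
    return np.c_[cx+f*q[:,0]/q[:,2],cy+f*q[:,1]/q[:,2]]
E
python3 - <<'E'
from h import *
o=monitor.get_obs();print(o)
for n in("top","scene"):
    im=viewer.camera(n);cv2.imwrite(f"pics/{n}0.png",im)
    c=viewer.calibration(n);print(n,c)
    for t in("sled","sled_grip","sled_nose","mouth","head_edge","feed_edge","gauge_face","roller","spare","press"):
        print(t,[(round(d["centre"][0]*640),round(d["centre"][1]*400),round(d["score"],2)) for d in spotter.search_frame(n,t)][:4])
E
```

```text
{'time_s': 0.0, 'q': array([-1.53829820e+00,  1.81535354e-01,  1.60803613e+00,  5.30216767e-06,
        1.35380871e+00, -2.06295940e-01]), 'dq': array([ 0.00025792, -0.00013687, -0.00019553, -0.00065314, -0.00075945,
       -0.00197377]), 'joint_efforts': array([-8.14887767e-05, -4.44873190e+01, -3.51338518e+01, -2.49182658e-04,
        9.08840244e-03,  1.66622156e-07]), 'eef_pos': array([ 0.13600784, -0.55811228,  0.23837376]), 'eef_rot': array([-8.90170868e-04,  9.92880309e-01,  1.19112940e-01,  8.01483870e-05]), 'wrist_force': array([-0.46655015, -0.10733824,  0.66201393]), 'torque': array([0.02404614, 0.07058838, 0.04036427]), 'opening': 1.000656182103479}
top {'fovy': 42.01199275098658, 'cx': 310.5653270769362, 'cy': 201.12527011358904, 'extrinsics': array([[-0.07398471, -0.9756493 ,  0.20648175,  0.15125381],
       [-0.99724589,  0.07345746, -0.01022966, -0.03158741],
       [-0.00518706, -0.20666992, -0.97839697,  1.92638612],
       [ 0.        ,  0.        ,  0.        ,  1.        ]])}
sled [(373, 171, 0.93), (373, 277, 0.69), (325, 241, 0.65), (443, 245, 0.59)]
sled_grip 
[... 439 characters left out ...]
cs': array([[-0.17677481,  0.79339484, -0.58247342,  1.27823957],
       [ 0.9842164 ,  0.13750634, -0.11140052,  0.09850233],
       [-0.00829081, -0.5929727 , -0.80517988,  1.23134472],
       [ 0.        ,  0.        ,  0.        ,  1.        ]])}
sled [(321, 194, 0.84), (178, 170, 0.8), (271, 155, 0.75), (220, 261, 0.71)]
sled_grip [(269, 158, 0.93), (220, 262, 0.84), (319, 190, 0.84), (402, 268, 0.67)]
sled_nose [(322, 192, 0.85), (268, 160, 0.76), (221, 262, 0.68)]
mouth [(372, 251, 0.95)]
head_edge [(371, 250, 0.81)]
feed_edge [(369, 248, 0.75)]
gauge_face [(404, 270, 0.54), (371, 249, 0.52)]
roller [(371, 246, 0.76)]
spare [(240, 204, 0.89)]
press [(222, 262, 0.72), (374, 252, 0.64)]
```

```bash
python3 - <<'E'
import cv2
a=cv2.imread("pics/top0.png")[110:330,190:490];cv2.imwrite("pics/topc.png",cv2.resize(a,None,fx=2.6,fy=2.6,interpolation=2))
a=cv2.imread("pics/scene0.png")[100:330,130:450];cv2.imwrite("pics/scenec.png",cv2.resize(a,None,fx=2.5,fy=2.5,interpolation=2))
E
```

```text
(no output)
```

View pics/topc.png

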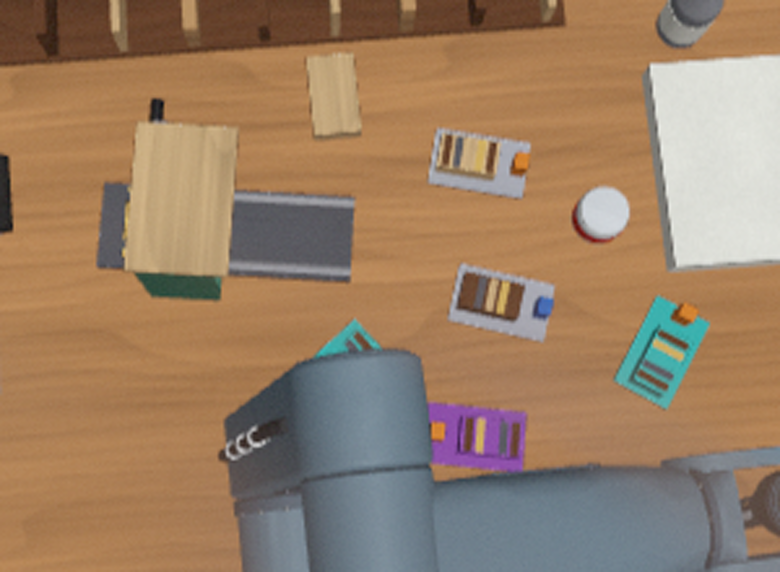

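View pics/scenec.png

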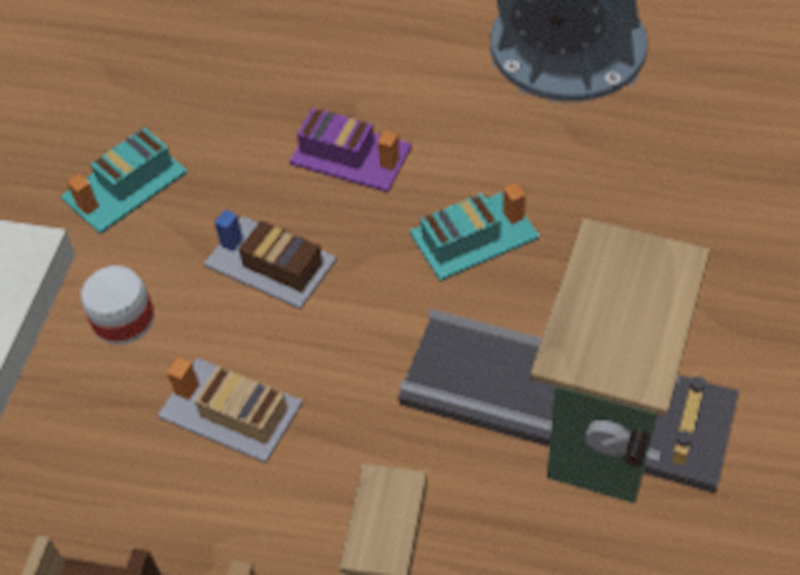

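The real orange sled is the grey plate at top pixel (374,172), with its nose pointing left towards the press. The turquoise and purple ones are decoys. The press mouth opens to the right, at about (323,201). Next I'll fit both poses from silhouettes.

```bash
cat > fit.py <<'E'
from h import *
from scipy.optimize import minimize
def box(x0,x1,y0,y1,z0,z1): return np.array([[x,y,z] for x in(x0,x1) for y in(y0,y1) for z in(z0,z1)])
SLED=[box(-.07,.07,-.042,.042,0,.008),box(-.024,.062,-.025,.025,.008,.046),box(-.066,-.046,-.012,.012,.008,.058)]
PRESS=[box(-.185,.18,-.062,.062,0,.02),box(-.185,.112,-.055,.055,.02,.032),box(0,.1,-.1,.1,.115,.2),box(0,.1,-.1,.1,0,.2),box(-.025,.1,-.1,.1,.2,.212)]
def sil(boxes,p,cam,c,z0=0):
    m=np.zeros((400,640),np.uint8); cs,sn=np.cos(p[2]),np.sin(p[2])
    for b in boxes:
        P=np.c_[p[0]+cs*b[:,0]-sn*b[:,1],p[1]+sn*b[:,0]+cs*b[:,1],b[:,2]+z0]
        h=cv2.convexHull(np.round(proj(cam,P,c)*16).astype(np.int32)); cv2.fillConvexPoly(m,h,1,cv2.LINE_8,4)
    return m>0
def fit(boxes,regs,p0,z0=0):
    cs={k:viewer.calibration(k) for k in regs}
    def cost(p):
        t=0
        for k,r in regs.items():
            s=sil(boxes,p,k,cs[k],z0); t+=1-(s&r).sum()/(s|r).sum()
        return t
    best=None
    for dy in(0,.05,-.05):
        q=np.array(p0)+[0,0,dy]
        for _ in range(3): 
            r=minimize(cost,q,method="Nelder-Mead",options=dict(initial_simplex=q+np.r_[np.zeros((1,3)),np.diag([.012,.012,.08])]));q=r.x
        if best is None or r.fun<best.fun: best=r
    return best.x,best.fun
E
python3 - <<'E'
from fit import *
g0=ray("top",374,172,.02);print(g0,ray("scene",225,262,.02))
f=ray("top",326,201.5,.02);b=ray("top",229,196.5,.02);print(f,b)
def near(cam,n,uv):
    viewer.camera(cam)
    ds=[d for d in spotter.outline_of(cam,n)]
    for d in ds: print(cam,n,np.array(d["centre"])*[640,400],d["score"],d["region"].sum())
    return min(ds,key=lambda d:np.hypot(*(np.array(d["centre"])*[640,400]-uv)))["region"]
S={"top":near("top","sled",(374,172)),"scene":near("scene","sled",(223,261))}
yaw=np.arctan2(*(b-f)[[1,0]]);d=(b-f)/np.linalg.norm(b-f)
m=f+.185*d;print("press guess",m,yaw)
P={"top":near("top","press",(268,196)),"scene":near("scene","press",(372,251))}
s,cs=fit(SLED,S,[g0[0],g0[1],yaw-.15]);print("sled",s,cs)
for k in S: print(k,fit(SLED,{k:S[k]},s))
p,cp=fit(PRESS,P,[m[0],m[1],yaw]);print("press",p,cp)
for k in P: print(k,fit(PRESS,{k:P[k]},p))
np.save("fit.npy",[s,p])
ims=[]
for n in("top","scene"):
    im=cv2.imread(f"pics/{n}0.png")
    for B,q in((SLED,s),(PRESS,p)):
        c,_=cv2.findContours(sil(B,q,n,viewer.calibration(n)).astype(np.uint8),0,1);cv2.drawContours(im,c,-1,(0,0,255),1)
    a=im[120:240,200:420] if n=="top" else im[180:305,180:440]
    ims.append(cv2.resize(a,(780,290 if 0 else int(780*a.shape[0]/a.shape[1])),interpolation=2)[:380])
o=np.vstack(ims);cv2.imwrite("pics/fit.png",cv2.resize(o,(int(o.shape[1]*.74),int(o.shape[0]*.74))))
E
```

```text
[ 0.64786989 -0.29916184  0.02      ] [ 0.65568432 -0.2888327   0.02      ]
[ 0.54781706 -0.10897372  0.02      ] [0.59423431 0.25226684 0.02      ]
top sled [441.024 245.4  ] 0.91 938
top sled [374.208 172.32 ] 0.77 778
top sled [372.288 275.32 ] 0.69 836
top sled [324.224 241.   ] 0.44 105
scene sled [272.704 156.   ] 0.92 1045
scene sled [220.928 262.4  ] 0.84 1349
scene sled [318.912 195.08 ] 0.69 1145
scene sled [177.984 172.32 ] 0.63 1044
press guess [0.57139461 0.07451769 0.02      ] 1.443002573417643
top press [269.632 197.32 ] 0.62 4528
top press [372.224 173.68 ] 0.38 792
scene press [373.568 252.32 ] 0.87 8789
sled [ 0.65035158 -0.30013351  1.31776182] 0.20155213752126422
top (array([ 0.65077079, -0.29936543,  1.31549157]), np.float64(0.09324009324009319))
scene (array([ 0.65158378, -0.30102003,  1.29457295]), np.float64(0.09523809523809523))
press [0.57423386 0.07874938 1.43513191] 0.09480368013981066
top (array([0.57275683, 0.08008862, 1.42944836]), np.float64(0.05458422174840083))
scene (array([0.57475766, 0.07852756, 1.42828734]), np.float64(0.03484087102177558))
```

View pics/fit.png

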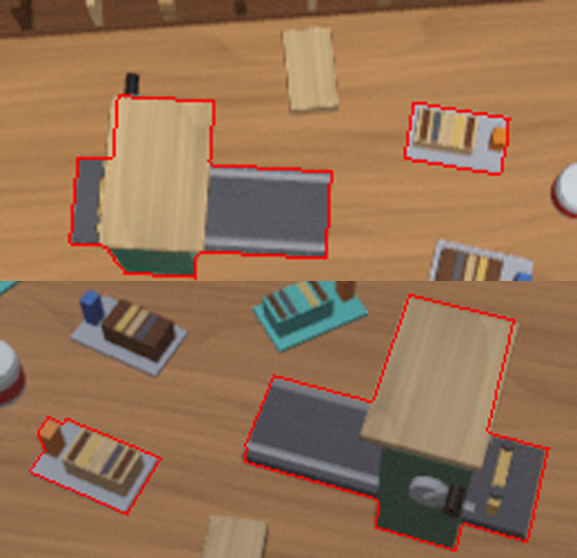

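Both fits overlay well: the sled is at (0.651, -0.300, yaw 1.31) and the press at (0.574, 0.079, yaw 1.432). Next is a hover over the sled.

```bash
cat >> h.py <<'E'
def down(yaw,lean=0):
    x=np.array([np.cos(yaw),np.sin(yaw),0]);z=np.array([0,0,-1.]); 
    z2=np.cos(lean)*z+np.sin(lean)*x; x2=np.cos(lean)*x-np.sin(lean)*z
    return R.from_matrix(np.c_[x2,np.cross(z2,x2),z2])
def go(pos,rot,flip=False):
    o=monitor.get_obs(); q=o["eef_rot"]; C=R.from_quat(np.r_[q[1:],q[0]])
    if flip: rot=rot*R.from_euler("z",np.pi)
    d=C.inv().apply(np.array(pos)-o["eef_pos"])/.06; r=np.degrees((C.inv()*rot).as_rotvec())/8
    print("t",round(o["time_s"],2),"pos",o["eef_pos"].round(4),"F",o["wrist_force"].round(1),"op",round(o["opening"],3),"| shift",d.round(3),"turn",r.round(3))
E
python3 - <<'E'
from h import *
s=np.array([.651,-.300]);y=1.31
p=s+.006*np.array([np.cos(y),np.sin(y)])
go([*p,.17],down(y))
E
```

```text
t 1.5 pos [ 0.136  -0.5587  0.2393] F [-0.3  0.4  0.1] op 1.001 | shift [ 9.407 -2.247  1.155] turn [-0.    -0.    -7.672]
```

Emit:
move_arm([
  [[9.41, -2.25, 1.15], [0, 0, -7.67], 100],
  [[9.41, -2.25, 1.15], [0, 0, -7.67], 100],
  [[9.41, -2.25, 1.15], [0, 0, -7.67], 100],
  [[9.41, -2.25, 1.15], [0, 0, -7.67], 100],
  [[9.41, -2.25, 1.15], [0, 0, -7.67], 100],
  [[9.41, -2.25, 1.15], [0, 0, -7.67], 100],
  [[9.41, -2.25, 1.15], [0, 0, -7.67], 100],
  [[9.41, -2.25, 1.15], [0, 0, -7.67], 100],
  [[9.41, -2.25, 1.15], [0, 0, -7.67], 100],
  [[9.41, -2.25, 1.15], [0, 0, -7.67], 100],
])

```text
time_s: 2.75
eef_pos: [0.6552, -0.291, 0.1692]
eef_rot: [-0.0, 0.792, 0.61, 0.0]
wrist_force: [-0.4, 0.2, -0.8]
opening: 1.001
```

```bash
python3 - <<'E'
from fit import *
c=viewer.calibration("wrist");im=viewer.camera("wrist")
s,p=np.load("fit.npy");s=np.array([.651,-.3,1.31])
ds=spotter.outline_of("wrist","sled")
for d in ds: print(np.array(d["centre"])*[640,400],d["score"],d["region"].sum())
print("pred",proj("wrist",[s[0],s[1],.02],c))
k=min(ds,key=lambda d:np.hypot(*(np.array(d["centre"])*[640,400]-proj("wrist",[s[0],s[1],.02],c)[0])))
f,e=fit(SLED,{"wrist":k["region"]},s);print(f,e)
y=f[2];q=f[:2]+.006*np.array([np.cos(y),np.sin(y)]);go([*q,.024],down(y))
for z,w,col in((f,c,(0,0,255)),(s,c,(255,0,0))):
    cc,_=cv2.findContours(sil(SLED,z,"wrist",c).astype(np.uint8),0,1);cv2.drawContours(im,cc,-1,col,1)
cv2.imwrite("pics/w1.png",im)
E
```

```text
[  9.024 263.6  ] 0.98 1573
[316.928 186.6  ] 0.78 10166
[147.904 389.68 ] 0.66 1351
[15.488 66.92 ] 0.65 3243
[136.512  10.32 ] 0.54 3523
pred [[316.62393461 193.56042252]]
[ 0.65074582 -0.30142646  1.31985801] 0.04003777148253074
t 2.85 pos [ 0.6544 -0.2917  0.1692] F [-0.5 -1.  -0.7] op 0.999 | shift [-0.075 -0.016  2.419] turn [-0.005 -0.006 -0.047]
```

View pics/w1.png

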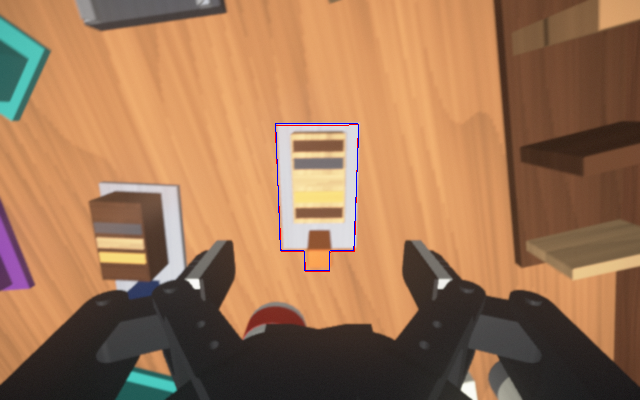

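The outline sits on the sled, centred near (317,187), within 2 mm of the estimate. Descend and grip.

Emit:
move_arm([
  [[-0.075, -0.016, 1.0], [0, 0, -0.05], 100],
  [[-0.075, -0.016, 1.9], [0, 0, -0.05], 100],
  [[-0.075, -0.016, 2.42], [0, 0, -0.05], 100],
  [[-0.075, -0.016, 2.42], [0, 0, -0.05], 100],
  [[-0.075, -0.016, 2.42], [0, 0, -0.05], 30],
  [[-0.075, -0.016, 2.42], [0, 0, -0.05], 30],
  [[-0.075, -0.016, 2.42], [0, 0, -0.05], 30],
  [[-0.075, -0.016, 2.42], [0, 0, -0.05], 30],
  [[-0.075, -0.016, 2.42], [0, 0, -0.05], 30],
  [[-0.075, -0.016, 2.42], [0, 0, -0.05], 30],
])

```text
time_s: 4.1
eef_pos: [0.6523, -0.2994, 0.0283]
eef_rot: [0.002, 0.791, 0.612, 0.001]
wrist_force: [-0.1, -0.5, 6.9]
opening: 0.57
```

```bash
python3 - <<'E'
from h import *
p=np.array([.574,.079]);y=1.431
q=p-.096*np.array([np.cos(y),np.sin(y)])
go([*q,.13],down(y))
E
```

```text
t 4.1 pos [ 0.6523 -0.2994  0.0283] F [-0.1 -0.5  6.9] op 0.57 | shift [ 4.183 -2.657 -1.715] turn [ 0.032  0.016 -0.818]
```

Emit:
move_arm([
  [[0, 0, -0.8], [0, 0, 0], 30],
  [[0, 0, -1.7], [0, 0, 0], 30],
  [[0.9, -0.5, -1.7], [0, 0, -0.2], 30],
  [[1.7, -1.1, -1.7], [0, 0, -0.4], 30],
  [[2.5, -1.6, -1.7], [0, 0, -0.6], 30],
  [[3.3, -2.1, -1.7], [0, 0, -0.82], 30],
  [[4.0, -2.65, -1.7], [0, 0, -0.82], 30],
  [[4.15, -2.65, -1.7], [0, 0, -0.82], 30],
  [[4.15, -2.65, -1.7], [0, 0, -0.82], 30],
])

```text
time_s: 5.22
eef_pos: [0.5598, -0.0167, 0.1278]
eef_rot: [0.001, 0.754, 0.657, 0.0]
wrist_force: [0.1, -1.1, -2.8]
opening: 0.575
```

```bash
python3 - <<'E'
from fit import *
c=viewer.calibration("wrist");im=viewer.camera("wrist")
p=np.array([.574,.079]);y=1.431
go([*(p-.096*np.array([np.cos(y),np.sin(y)])),.13],down(y))
def W(x,yy,z): return [p[0]+np.cos(y)*x-np.sin(y)*yy,p[1]+np.sin(y)*x+np.cos(y)*yy,z]
for yy in(-.062,.062): 
    L=proj("wrist",[W(x,yy,.02) for x in(-.185,-.05)],c).astype(int);cv2.line(im,*map(tuple,L.tolist()),(0,0,255),1)
for yy in(-.055,.055): 
    L=proj("wrist",[W(x,yy,.032) for x in(-.185,-.03)],c).astype(int);cv2.line(im,*map(tuple,L.tolist()),(255,0,0),1)
cv2.imwrite("pics/w2.png",im)
import sys
for n in("top","scene"):
    cv2.imwrite(f"pics/{n}2.png",viewer.camera(n))
E
```

```text
t 5.28 pos [ 0.56   -0.0176  0.1277] F [-0.7 -0.6 -2.4] op 0.573 | shift [ 0.027  0.007 -0.038] turn [0.011 0.004 0.005]
```

View pics/w2.png

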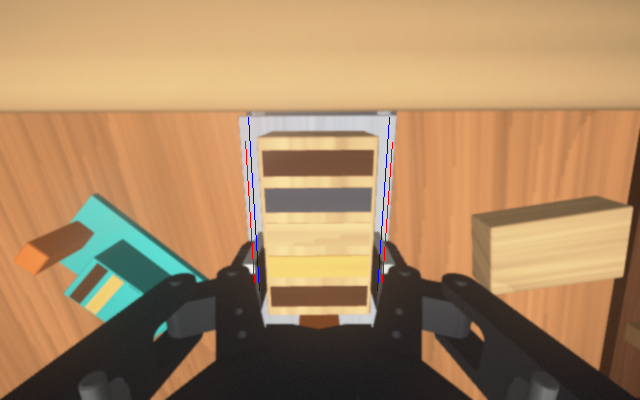

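The sled is held level and centred over the channel: its plate spans columns 240–396, and the predicted bed centre is about column 319. Now lower it.

Emit:
move_arm([
  [[0.02, 0, 0.5], [0, 0, 0], 30],
  [[0.02, 0, 0.9], [0, 0, 0], 30],
  [[0.02, 0, 1.05], [0, 0, 0], 30],
  [[0.02, 0, 1.15], [0, 0, 0], 30],
  [[0.02, 0, 1.2], [0, 0, 0], 30],
  [[0.02, 0, 1.25], [0, 0, 0], 30],
  [[0.02, 0, 1.28], [0, 0, 0], 30],
  [[0.02, 0, 1.28], [0, 0, 0], 30],
])

```text
time_s: 6.38
eef_pos: [0.5597, -0.0159, 0.0506]
eef_rot: [0.0, 0.755, 0.656, 0.0]
wrist_force: [0.9, 0.1, -2.6]
opening: 0.574
```

Emit:
move_arm([
  [[0, 0, 0.03], [0, 0, 0], 30],
  [[0, 0, 0.06], [0, 0, 0], 30],
  [[0, 0, 0.06], [0, 0, 0], 30],
])

```text
time_s: 6.75
eef_pos: [0.5597, -0.0159, 0.0483]
eef_rot: [0.0, 0.755, 0.656, 0.0]
wrist_force: [-6.6, 1.1, 11.6]
opening: 0.579
```

```bash
python3 - <<'E'
from fit import *
p=np.array([.574,.079]);y=1.431
s0=p-.1*np.array([np.cos(y),np.sin(y)])
im=viewer.camera("scene")
print([(np.array(d["centre"])*[640,400],d["score"]) for d in spotter.search_frame("scene","sled")])
u,v=proj("scene",[*s0,.03])[0].astype(int)
c=viewer.calibration("scene")
a=im[v-60:v+60,u-80:u+80]
cv2.imwrite("pics/s3.png",cv2.resize(a,None,fx=5,fy=5,interpolation=2))
go([*s0,.048],down(y))
E
```

```text
[(array([177.6 , 170.68]), 0.91), (array([330.496, 249.92 ]), 0.89), (array([271.168, 156.8  ]), 0.85), (array([305.408, 197.2  ]), 0.7), (array([380.224, 255.28 ]), 0.48)]
t 6.85 pos [ 0.5597 -0.0159  0.0483] F [-6.   1.3 11.3] op 0.573 | shift [-0.067  0.015  0.006] turn [0.003 0.002 0.004]
```

View pics/s3.png

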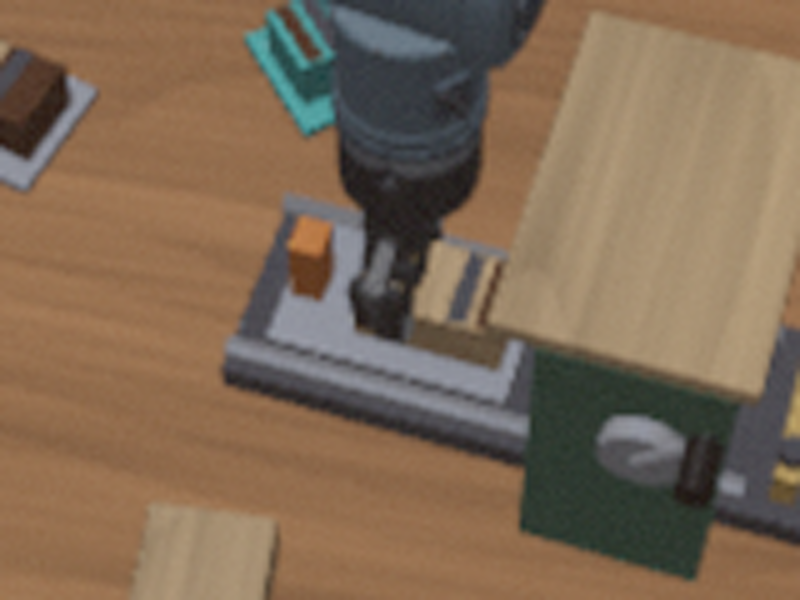

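The sled is in the channel. The -x side force suggests it's pressing on one rail, so release, rise the same way, and look.

Emit:
move_arm([
  [[0, 0, 0], [0, 0, 0], 100],
  [[0, 0, 0], [0, 0, 0], 100],
  [[0, 0, 0], [0, 0, 0], 100],
  [[0, 0, 0], [0, 0, 0], 100],
  [[0, 0, -0.7], [0, 0, 0], 100],
  [[0, 0, -1.5], [0, 0, 0], 100],
  [[-0.6, 0, -2.0], [0, 0, 0], 100],
  [[-1.2, 0, -2.0], [0, 0, 0], 100],
  [[-1.2, 0, -2.0], [0, 0, 0], 100],
])

```text
time_s: 7.98
eef_pos: [0.5495, -0.0893, 0.1672]
eef_rot: [0.001, 0.756, 0.655, 0.0]
wrist_force: [-0.3, 0.7, -0.7]
opening: 1.002
```

```bash
python3 - <<'E'
from fit import *
go([.5597,-.0159,.0483],down(1.431))
c=viewer.calibration("wrist");im=viewer.camera("wrist")
ds=spotter.outline_of("wrist","sled")
p=np.array([.574,.079]);y=1.431
s0=p-.098*np.array([np.cos(y),np.sin(y)])
uv=proj("wrist",[*s0,.03],c)[0]
k=min(ds,key=lambda d:np.hypot(*(np.array(d["centre"])*[640,400]-uv)))
print(uv,[(np.array(d["centre"])*[640,400],d["score"]) for d in ds])
f,e=fit(SLED,{"wrist":k["region"]},[*s0,y],.02);d=f[:2]-p;print(f,e,"press frame",d@[np.cos(y),np.sin(y)],d@[-np.sin(y),np.cos(y)])
np.save("sled.npy",f)
cc,_=cv2.findContours(sil(SLED,f,"wrist",c,.02).astype(np.uint8),0,1);cv2.drawContours(im,cc,-1,(0,0,255),1)
cv2.imwrite("pics/w4.png",im)
E
```

```text
t 7.97 pos [ 0.5495 -0.0893  0.1672] F [-0.3  0.7 -0.7] op 1.002 | shift [ 1.237 -0.007  1.982] turn [ 0.008  0.005 -0.02 ]
[318.77622249 110.88217908] [(array([317.12, 100.92]), 0.9), (array([ 83.2 , 305.12]), 0.63), (array([131.776, 187.68 ]), 0.56)]
[ 0.55887495 -0.01542203  1.44021113] 0.03314093002140217 press frame -0.09560843564675366 0.0018205899403058781
```

View pics/w4.png

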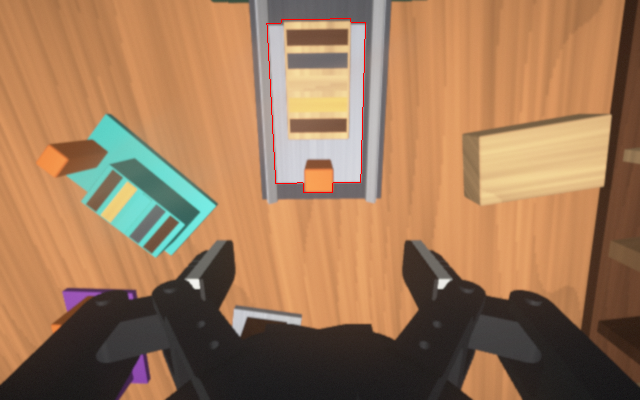

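The sled lies flat between the rails, with its post at about (318,178) and clear rail gaps on both sides. It sits at press x ≈ -0.096. I'll push it home with closed fingers behind the post, leaning the tool 42°.

```bash
python3 - <<'E'
from h import *
p=np.array([.574,.079]);y=1.431;a=np.radians(42)
f=np.load("sled.npy")
def W(x,yy=0): return p+np.array([np.cos(y)*x-np.sin(y)*yy,np.sin(y)*x+np.cos(y)*yy])
go([*W(-.212,.0015),.13],down(y,a))
go([*W(-.212,.0015),.058],down(y,a))
c=np.array(viewer.calibration("wrist")["extrinsics"]);o=monitor.get_obs();q=o["eef_rot"]
print("cam in tool",R.from_quat(np.r_[q[1:],q[0]]).inv().apply(c[:3,3]-o["eef_pos"]))
E
```

```text
t 8.07 pos [ 0.5491 -0.0871  0.1663] F [-0.1 -0.1 -1.3] op 1.003 | shift [-0.734  0.001  0.605] turn [-2.000e-03  5.246e+00 -8.000e-03]
t 8.07 pos [ 0.5491 -0.0871  0.1663] F [-0.1 -0.1 -1.3] op 1.003 | shift [-7.350e-01  1.000e-03  1.805e+00] turn [-2.000e-03  5.246e+00 -8.000e-03]
cam in tool [ 7.01128036e-02  1.30121371e-04 -1.33179521e-01]
```

Emit:
move_arm([
  [[-0.735, 0, 0.6], [0, 1.3, 0], 0],
  [[-0.735, 0, 0.6], [0, 2.6, 0], 0],
  [[-0.735, 0, 0.6], [0, 3.9, 0], 0],
  [[-0.735, 0, 0.6], [0, 5.25, 0], 0],
  [[-0.735, 0, 0.6], [0, 5.25, 0], 0],
  [[-0.735, 0, 1.2], [0, 5.25, 0], 0],
  [[-0.735, 0, 1.8], [0, 5.25, 0], 0],
  [[-0.735, 0, 1.8], [0, 5.25, 0], 0],
  [[-0.735, 0, 1.8], [0, 5.25, 0], 0],
])

```text
time_s: 9.2
eef_pos: [0.5441, -0.1303, 0.0601]
eef_rot: [-0.234, 0.704, 0.613, 0.27]
wrist_force: [-0.2, -0.1, 0.2]
opening: 0.002
```

```bash
cat > st.py <<'E'
from h import *
p=np.array([.574,.079]);y=1.431;a=np.radians(42)
def W(x,yy=0): return p+np.array([np.cos(y)*x-np.sin(y)*yy,np.sin(y)*x+np.cos(y)*yy])
def st(tx):
    o=monitor.get_obs();d=o["eef_pos"][:2]-p;u=np.array([np.cos(y),np.sin(y)]);v=np.array([-u[1],u[0]])
    print("tcp press",(d@u).round(4),(d@v).round(4),"F along",(o["wrist_force"][:2]@u).round(2),"lat",(o["wrist_force"][:2]@v).round(2))
    go([*W(tx,.0015),.058],down(y,a))
E
python3 - <<'E'
from st import *
st(-.178)
im=viewer.camera("wrist")
cv2.imwrite("pics/w5.png",im)
E
```

```text
tcp press -0.2114 0.0004 F along -0.13 lat 0.18
t 9.2 pos [ 0.5441 -0.1303  0.0601] F [-0.2 -0.1  0.2] op 0.002 | shift [ 0.391 -0.017  0.398] turn [-0.002  0.012  0.015]
```

View pics/w5.png

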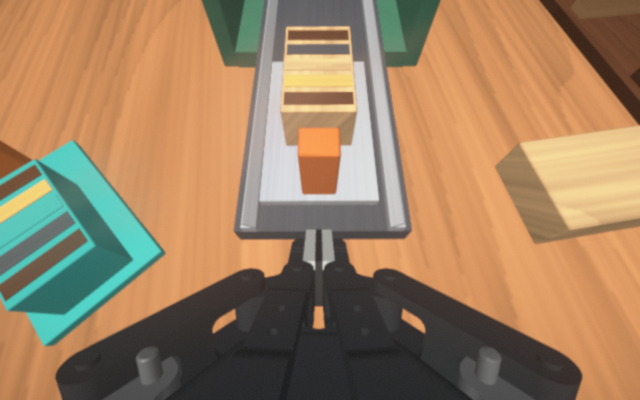

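The closed fingers at (318,240) are lined up behind the post at (320,160). Start pushing.

Emit:
move_arm([
  [[0.226, 0, 0.248], [0, 0, 0], 0],
  [[0.3, 0, 0.315], [0, 0, 0], 0],
  [[0.349, 0, 0.36], [0, 0, 0], 0],
  [[0.399, 0, 0.404], [0, 0, 0], 0],
  [[0.448, 0, 0.449], [0, 0, 0], 0],
  [[0.498, 0, 0.493], [0, 0, 0], 0],
  [[0.572, 0, 0.56], [0, 0, 0], 0],
  [[0.647, 0, 0.627], [0, 0, 0], 0],
  [[0.721, 0, 0.694], [0, 0, 0], 0],
  [[0.795, 0, 0.761], [0, 0, 0], 0],
])

```text
time_s: 10.5
eef_pos: [0.5525, -0.0651, 0.0567]
eef_rot: [-0.235, 0.705, 0.613, 0.27]
wrist_force: [-0.8, -0.7, 0.1]
opening: 0.002
```

```bash
python3 - <<'E'
from st import *
st(-.085)
E
```

```text
tcp press -0.1457 0.0012 F along -0.85 lat 0.67
t 10.5 pos [ 0.5525 -0.0651  0.0567] F [-0.8 -0.7  0.1] op 0.002 | shift [ 0.766 -0.005  0.66 ] turn [-0.002 -0.     0.002]
```

```bash
cat > loc.py <<'E'
from fit import *
from st import *
def loc(x0,save=None):
    c=viewer.calibration("wrist");im=viewer.camera("wrist")
    m=cv2.inRange(cv2.cvtColor(im,cv2.COLOR_BGR2HSV),(4,150,90),(16,255,255))
    g=W(x0-.056); uv=proj("wrist",[*g,.06],c)[0]
    n,l,s,ce=cv2.connectedComponentsWithStats(m); i=[j for j in range(1,n) if s[j,4]>150]
    j=min(i,key=lambda j:np.hypot(*(ce[j]-uv))); r=l==j
    top=np.argwhere(r)[:,0].min()
    # model: post silhouette, fit along x only
    best=max(np.arange(x0-.05,x0+.05,.0005),key=lambda t:(lambda q:(q&r).sum()/(q|r).sum())(sil(SLED[2:],[*W(t,.0015),y],"wrist",c,.02)))
    q=sil(SLED[2:],[*W(best,.0015),y],"wrist",c,.02)
    print("sled x",best.round(4),"iou",((q&r).sum()/(q|r).sum()).round(3),"post rear",(best-.066).round(4))
    if save: cv2.imwrite(save,im)
E
python3 - <<'E'
from loc import *
loc(-.066,"pics/w6.png")
E
```

```text
sled x -0.0695 iou 0.689 post rear -0.1355
```

View pics/w6.png

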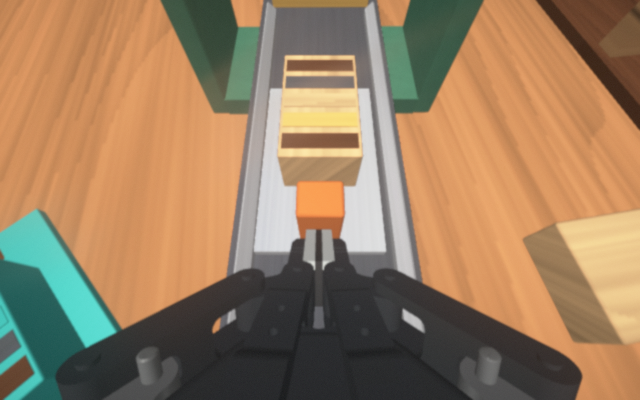

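The fingers are in contact with the post at (320,235), the sled is straight, and the brass bar shows at the top edge. Keep going.

Emit:
move_arm([
  [[0.074, 0, 0.067], [0, 0, 0], 0],
  [[0.149, 0, 0.134], [0, 0, 0], 0],
  [[0.223, 0, 0.2], [0, 0, 0], 0],
  [[0.297, 0, 0.268], [0, 0, 0], 0],
  [[0.371, 0, 0.335], [0, 0, 0], 0],
  [[0.446, 0, 0.401], [0, 0, 0], 0],
  [[0.52, 0, 0.468], [0, 0, 0], 0],
  [[0.594, 0, 0.535], [0, 0, 0], 0],
  [[0.669, 0, 0.602], [0, 0, 0], 0],
  [[0.743, 0, 0.669], [0, 0, 0], 0],
])

```text
time_s: 11.8
eef_pos: [0.5609, -0.0057, 0.0567]
eef_rot: [-0.235, 0.705, 0.613, 0.27]
wrist_force: [-1.8, -2.5, -0.5]
opening: 0.002
```

```bash
python3 - <<'E'
from loc import *
st(-.045);loc(-.008,"pics/w7.png")
E
```

```text
tcp press -0.0857 0.0012 F along -2.7 lat 1.48
t 11.8 pos [ 0.5609 -0.0057  0.0567] F [-1.8 -2.5 -0.5] op 0.002 | shift [ 0.519 -0.005  0.438] turn [-0.001  0.     0.001]
sled x -0.009 iou 0.688 post rear -0.075
```

View pics/w7.png

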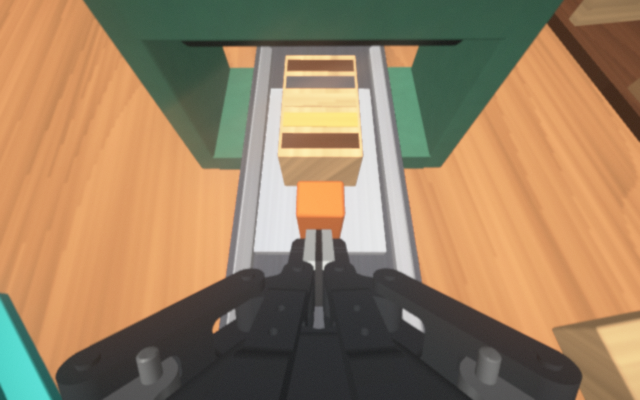

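Still straight and in contact, with the sled at about x = -0.009. Advance 36 mm, then feel for the bar.

Emit:
move_arm([
  [[0.05, 0, 0.045], [0, 0, 0], 0],
  [[0.099, 0, 0.089], [0, 0, 0], 0],
  [[0.149, 0, 0.134], [0, 0, 0], 0],
  [[0.198, 0, 0.178], [0, 0, 0], 0],
  [[0.248, 0, 0.223], [0, 0, 0], 0],
  [[0.297, 0, 0.268], [0, 0, 0], 0],
  [[0.347, 0, 0.312], [0, 0, 0], 0],
  [[0.396, 0, 0.357], [0, 0, 0], 0],
  [[0.446, 0, 0.401], [0, 0, 0], 0],
])

```text
time_s: 12.98
eef_pos: [0.5658, 0.0298, 0.0567]
eef_rot: [-0.235, 0.705, 0.612, 0.27]
wrist_force: [0.1, -1.2, -0.1]
opening: -0.001
```

```bash
python3 - <<'E'
from loc import *
st(-.045);loc(.028)
im=viewer.camera("scene")
ds=spotter.outline_of("scene","gauge");print([(np.array(d["centre"])*[640,400],d["score"],d["region"].sum()) for d in ds])
# brass: top face front edge at z=.047
m=cv2.inRange(cv2.cvtColor(im,cv2.COLOR_BGR2HSV),(18,110,100),(32,255,255));m[:, :395]=0;m[:,430:]=0;m[:240]=0;m[300:]=0
pts=np.argwhere(m>0)
X=[]
for r,cl in pts:
    w=ray("scene",cl,r,.047)[:2]-p; X.append([w@[np.cos(y),np.sin(y)],w@[-np.sin(y),np.cos(y)]])
X=np.array(X);print(len(X),np.percentile(X[:,0],[2,10,50,90,98]).round(4),np.percentile(X[:,1],[2,98]).round(4))
E
```

```text
tcp press -0.0499 0.0012 F along -1.16 lat -0.23
t 12.97 pos [0.5658 0.0298 0.0567] F [ 0.1 -1.2 -0.1] op -0.001 | shift [ 0.075 -0.005  0.038] turn [-0.001 -0.     0.   ]
sled x 0.0275 iou 0.275 post rear -0.0385
[(array([404.48, 266.68]), 0.71, np.int64(193)), (array([375.68, 254.6 ]), 0.29, np.int64(7950))]
87 [0.1243 0.126  0.1302 0.1346 0.1359] [-0.0604  0.0258]
```

The bar's face is at x ≈ 0.123, so about 25 mm remain. Advance 16 mm at 2 mm per row, then creep.

Emit:
move_arm([
  [[0.025, 0, 0.022], [0, 0, 0], 0],
  [[0.05, 0, 0.045], [0, 0, 0], 0],
  [[0.074, 0, 0.067], [0, 0, 0], 0],
  [[0.099, 0, 0.089], [0, 0, 0], 0],
  [[0.124, 0, 0.111], [0, 0, 0], 0],
  [[0.149, 0, 0.134], [0, 0, 0], 0],
  [[0.173, 0, 0.156], [0, 0, 0], 0],
  [[0.198, 0, 0.178], [0, 0, 0], 0],
])

```text
time_s: 14.12
eef_pos: [0.5681, 0.0455, 0.0567]
eef_rot: [-0.235, 0.705, 0.613, 0.27]
wrist_force: [0.3, -2.1, -0.2]
opening: -0.003
```

Emit:
move_arm([
  [[0.012, 0, 0.011], [0, 0, 0], 0],
  [[0.025, 0, 0.022], [0, 0, 0], 0],
  [[0.037, 0, 0.033], [0, 0, 0], 0],
])

```text
time_s: 14.5
eef_pos: [0.5685, 0.0483, 0.0567]
eef_rot: [-0.235, 0.705, 0.612, 0.27]
wrist_force: [0.2, -1.4, -0.2]
opening: -0.004
```

Emit:
move_arm([
  [[0.012, 0, 0.011], [0, 0, 0], 0],
  [[0.025, 0, 0.022], [0, 0, 0], 0],
])

```text
time_s: 14.75
eef_pos: [0.5687, 0.0503, 0.0567]
eef_rot: [-0.235, 0.705, 0.612, 0.27]
wrist_force: [0.3, -2.7, -1.0]
opening: -0.002
```

Emit:
move_arm([
  [[0.012, 0, 0.011], [0, 0, 0], 0],
])

```text
time_s: 14.88
eef_pos: [0.5688, 0.0513, 0.0567]
eef_rot: [-0.235, 0.705, 0.613, 0.27]
wrist_force: [-0.1, -0.5, 0.3]
opening: 0.0
```

Emit:
move_arm([
  [[0.012, 0, 0.011], [0, 0, 0], 0],
])

```text
time_s: 15.0
eef_pos: [0.569, 0.0523, 0.0567]
eef_rot: [-0.235, 0.705, 0.613, 0.27]
wrist_force: [-0.3, -2.1, -1.1]
opening: -0.002
```

Emit:
move_arm([
  [[0.012, 0, 0.011], [0, 0, 0], 0],
])

```text
time_s: 15.12
eef_pos: [0.5691, 0.0533, 0.0567]
eef_rot: [-0.235, 0.705, 0.613, 0.27]
wrist_force: [-0.4, -0.5, -1.1]
opening: 0.003
```

Emit:
move_arm([
  [[0.012, 0, 0.011], [0, 0, 0], 0],
])

```text
time_s: 15.25
eef_pos: [0.5693, 0.0542, 0.0567]
eef_rot: [-0.235, 0.705, 0.613, 0.27]
wrist_force: [-0.8, -0.3, 0.1]
opening: 0.001
```

```bash
cat > gz.py <<'E'
from loc import *
def gz():
    im=viewer.camera("scene")
    m=cv2.inRange(cv2.cvtColor(im,cv2.COLOR_BGR2HSV),(18,110,100),(32,255,255));m[:, :395]=0;m[:,430:]=0;m[:240]=0;m[300:]=0
    X=[(ray("scene",cl,r,.047)[:2]-p)@[np.cos(y),np.sin(y)] for r,cl in np.argwhere(m>0)]
    print("gauge",len(X),np.percentile(X,[2,10,50,90,98]).round(4),np.mean(X).round(5))
E
python3 - <<'E'
from gz import *
st(-.02);gz();loc(.052,"pics/w8.png")
E
```

```text
tcp press -0.0252 0.0012 F along -0.43 lat 0.7
t 15.25 pos [0.5693 0.0542 0.0567] F [-0.8 -0.3  0.1] op 0.001 | shift [ 0.079 -0.005  0.043] turn [-0.001  0.     0.001]
gauge 85 [0.125  0.1263 0.1307 0.1346 0.1359] 0.13058
sled x 0.0345 iou 0.186 post rear -0.0315
```

View pics/w8.png

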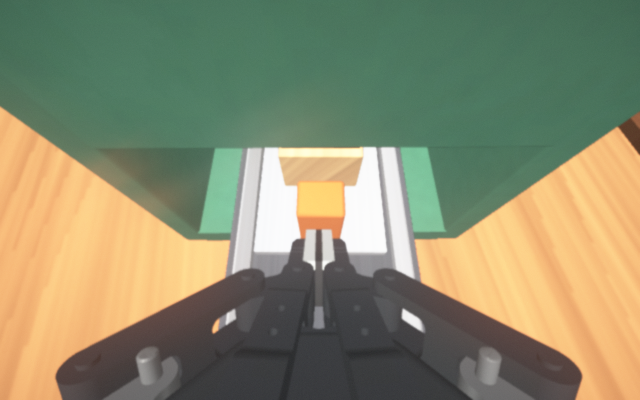

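The sled still moves straight with the fingers and the bar hasn't moved. Continue creeping.

Emit:
move_arm([
  [[0.012, 0, 0.011], [0, 0, 0], 0],
])

```text
time_s: 15.48
eef_pos: [0.5695, 0.0551, 0.0567]
eef_rot: [-0.235, 0.705, 0.612, 0.27]
wrist_force: [-0.2, -1.5, -1.1]
opening: 0.002
```

Emit:
move_arm([
  [[0.012, 0, 0.011], [0, 0, 0], 0],
])

```text
time_s: 15.6
eef_pos: [0.5696, 0.0561, 0.0567]
eef_rot: [-0.235, 0.705, 0.613, 0.27]
wrist_force: [-0.1, -1.2, 0.4]
opening: 0.0
```

```bash
python3 - <<'E'
from gz import *
st(-.02);gz()
E
```

```text
tcp press -0.0233 0.0012 F along -1.17 lat -0.09
t 15.6 pos [0.5696 0.0561 0.0567] F [-0.1 -1.2  0.4] op 0.0 | shift [ 0.055 -0.006  0.021] turn [-0.     0.     0.001]
gauge 90 [0.1243 0.1256 0.1302 0.1346 0.1359] 0.1302
```

Emit:
move_arm([
  [[0.012, 0, 0.011], [0, 0, 0], 0],
])

```text
time_s: 15.78
eef_pos: [0.5701, 0.0565, 0.0567]
eef_rot: [-0.234, 0.705, 0.613, 0.27]
wrist_force: [1.0, -5.2, 1.0]
opening: -0.001
```

Emit:
move_arm([
  [[0.012, 0, 0.011], [0, 0, 0], 0],
])

```text
time_s: 15.9
eef_pos: [0.5708, 0.0567, 0.0568]
eef_rot: [-0.234, 0.705, 0.613, 0.27]
wrist_force: [0.8, -8.5, 1.1]
opening: 0.001
```

```bash
python3 - <<'E'
from gz import *
st(-.02);gz()
E
```

```text
tcp press -0.0225 0.0001 F along -8.35 lat -2.0
t 15.9 pos [0.5708 0.0567 0.0568] F [ 0.8 -8.5  1.1] op 0.001 | shift [ 0.045 -0.024  0.013] turn [0.017 0.016 0.004]
gauge 90 [0.1243 0.1254 0.1301 0.1346 0.1359] 0.13007
```

The force rose to 8.4 N, the tool stalled and the bar is unmoved, so the nose is bearing on it. Back straight out, then up.

Emit:
move_arm([
  [[-0.1, 0, -0.09], [0, 0, 0], 0],
  [[-0.4, 0, -0.36], [0, 0, 0], 0],
  [[-0.743, 0, -0.669], [0, 0, 0], 0],
  [[-1.2, 0, -1.08], [0, 0, 0], 0],
  [[-1.486, 0, -1.338], [0, 0, 0], 0],
  [[-1.1, 0, -1.9], [0, 0, 0], 0],
  [[-0.6, 0, -2.33], [0, 0, 0], 0],
  [[-0.6, 0, -2.33], [0, 0, 0], 0],
])

```text
time_s: 16.95
eef_pos: [0.5546, -0.0619, 0.1393]
eef_rot: [-0.233, 0.704, 0.613, 0.271]
wrist_force: [0.4, 0.2, -0.3]
opening: 0.002
```

```bash
python3 - <<'E'
from gz import *
st(-.14);gz();c=viewer.calibration("wrist")
im=viewer.camera("wrist");ds=spotter.outline_of("wrist","sled");print([(np.array(d["centre"])*[640,400],d["score"]) for d in ds])
cv2.imwrite("pics/w9.png",im)
print("expected post rear edge/top px if home (.053):",proj("wrist",[[*W(.053-.066,yy),.078] for yy in(-.012,.012)],c),"plate tail",proj("wrist",[[*W(-.017,yy),.028] for yy in(-.042,.042)],c))
np.set_printoptions(suppress=True)
a=im[150:330,170:470] if 0 else im
b=viewer.camera("scene");a0=cv2.imread("pics/scene0.png")
for n,(u,v) in dict(spare=(240,204),tin=(176,221),planer=(283,307)).items():
    print(n,np.abs(b[v-25:v+25,u-30:u+30].astype(int)-a0[v-25:v+25,u-30:u+30]).mean().round(2))
E
```

```text
tcp press -0.1423 -0.0004 F along 0.23 lat -0.41
t 16.95 pos [ 0.5546 -0.0619  0.1393] F [ 0.4  0.2 -0.3] op 0.002 | shift [-0.877 -0.038  1.034] turn [0.024 0.013 0.027]
gauge 89 [0.1243 0.1251 0.1301 0.1346 0.1359] 0.13014
[(array([320.384, 126.   ]), 0.92), (array([ 71.68, 304.4 ]), 0.58), (array([318.208,  76.32 ]), 0.17)]
expected post rear edge/top px if home (.053): [[332.12027967 128.12158008]
 [305.66636635 128.06813637]] plate tail [[358.33804098 161.74867972]
 [279.0659845  161.60313068]]
spare 9.76
tin 5.25
planer 5.29
```

View pics/w9.png

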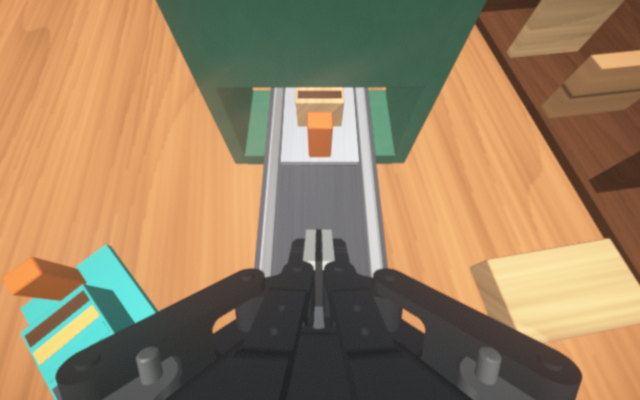

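The sled is home and straight: its tail edge is at row 162 against a predicted 162, and the post's rear edge is at about 127 against 128. The gripper is clear, so hand in.

```bash
python3 -c "
from h import *
print([ (np.array(d['centre'])*[640,400]) for d in spotter.search_frame('scene','spare')]); print(workorder.hand_in())"
```

```text
[array([237.696, 200.68 ])]
the job is handed in; nothing more can be done
None
```

The orange-gripped sled is in the press with its nose against the brass gauge bar, and the job is handed in at about 17 s of robot time. I gripped it across the block, laid it between the rails, then pushed the grip post with closed fingers and the tool leaned 42°.

- **Bar contact:** the push force rose from about 1–3 N to 8.4 N and the tool stalled, so I stopped there. The bar shows no movement in the scene camera: it measured x = 0.1302 m before contact and 0.1301 m after.
- **Final position:** in the last wrist picture the sled's tail edge and post are within about 1 pixel of where they should be when home. It lies straight between the rails, and the gripper is clear of it with the wrist force near zero.
- **Blue-gripped sled:** the network found it within 4 pixels of its first position. The picture change there was larger (9.8, against about 5 around the tin and planer). I put that down to the arm and did not look into it.
- **Other loose things:** I only compared pictures roughly for the tin and planer, and did not check the brayer or the stick. The arm felt no knock anywhere.
- **Failed check:** my script for measuring the post's position in the wrist picture matched poorly (overlap 0.19–0.69) because the fingers hid part of the post. I went by the pictures and the force instead.

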